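# Hold the sprung hanging rod out to its mark

## Robot

A 6-joint arm with a two-finger parallel gripper is mounted at the origin on the work surface. World frame = base frame: x ahead of the robot, y to its left, z up, the work surface at z = 0. Lengths are in m, angles in degrees, forces in N, time in s.
With the tool pointing down it reaches from about 0.275 to 0.75 m from the base axis. Payload 10.2 kg.
Tool frame: the origin (TCP) lies between the finger pads; the fingertips stand 8 mm ahead of it and the grasp point (between the pads) lies 11 mm behind it; z points along the fingers, y is the line along which they close (so a half turn about z gives the same grasp; the last joint's range is limited). The gripper opens to 85 mm and grips with 20 to 120 N. Pads are 22 mm wide; open, the fingers measure 114 mm over their backs; the gripper's body (76 mm by 85 mm) begins 54 mm behind the grasp point. The pads swing forward as they close: fully open they stand 13 mm farther back than shut.
Start: joints at [-80.294, 17.928, 85.812, -0, 76.261, -12.8], TCP at [0.201, -0.485, 0.239] pointing down, gripper open.
Joint ranges: [-168.41, 168.41], [-55.51, 124.54], [10.69, 146.95], [-70.63, 250.63], [1, 178], [-165.06, 165.06]. Speed limits (degrees/s): [136.94, 136.94, 172.46, 180, 180, 180].

## Interface

Orientations are given as [roll, pitch, yaw] about the fixed x, y, z axes, in that order (R = Rz(yaw) Ry(pitch) Rx(roll)).
In Python, from workcell import r, open_gripper, close_gripper, kinematics, cams, close_job, monitor gives the robot as it stands. The module is installed in compiled form; this text tells all that it offers. Calls block until the motion is done:
- r.move_to(position, orientation): joint-space move of the TCP to a pose.
- r.move_linear(position, rot=None, speed=0.15, f_stop=None): straight line of the TCP; rot=None keeps the orientation; speed is the mean speed in m/s. With f_stop (N) it stops when the force on the tool has changed by that much, and returns True; else False.
- r.move_joints(angles): joint-space move.
- open_gripper() and close_gripper(strength=None): open the fingers fully, or close them until they stop; strength is the grip in N (None keeps the last).
- r.dwell(seconds).
- kinematics.inverse_kinematics(position, orientation): joint angles nearest the present ones, or None.
- cams.read_camera(name): name is "side" or "top" or "wrist"; returns a dict with "frame" (480x640x3 uint8, red, green, blue), "range_z" (480x640 float32, m along the optical axis (not along the pixel's ray), 0 where there is no reading), "fovy" (degrees; the focal length in pixels is half the picture's height over the tangent of half this angle, whatever the lens; pixels are square), "cx", "cy" (the principal point, pixels), "dist" ([k1, k2, p1, p2, k3] as OpenCV has them; the pictures are not rectified), "rvec" (rotation vector, rad) and "tvec" (3), from world to camera coordinates, as OpenCV has them. Camera axes: x right, y down, z forward; pixel columns grow to the right and rows downward; lengths in m; the calibration is good to about 2 mm. A picture is of the moment at which its call begins.
A pose or a line that the arm cannot do raises r.IKError and nothing moves.
- close_job(): hands the job in; it is judged then, once.
Readings, each from a call of its own:
- monitor.get_clock(): time.
- monitor.get_q(): joint angles.
- monitor.get_dq(): joint speeds.
- monitor.get_tau(): joint torques, N m.
- monitor.get_tool_pos(): TCP position.
- monitor.get_tcp_rot(): TCP orientation.
- monitor.get_contact_force(): force on the tool from outside, world axes, zero at the start.
- monitor.get_ft_torque(): the same for the moment, N m.
- monitor.get_width(): opening from 0.0 (shut) to 1.0 (fully open).
- monitor.get_finger_force(): force on a finger pad.
Only numpy, scipy, OpenCV 4.12 (cv2) and the standard library are available. Lean on these libraries where they do the work, as an engineer would, in place of code of your own. Each camera call takes 0.05 s, during which the arm holds its last target. There are 200 camera calls.

## Task

The coin cup stands in the way of the sprung pull-out rod for hanging the bead loops: first slide it sideways along the ledge, upright and without lifting it, from its ring into the free ring inlaid in the ledge, and let go of it. Then pull the rod out by its upright handle against its spring until the handle stands right over the length mark (the straight strip inlaid across the ledge), and finish while still gripping the handle and holding the rod there at rest. Leave the turntable's things, the dish and the tin as they are.

Things in the scene. Friction and masses are not known exactly. Their poses are not given: they have to be found in the camera images.
- cup_center (a point): Coin cup, round stainless cup with its clip-on lid snapped shut, 0.2-0.5 kg with its coins. This point is on its axis half-way up (43.5 mm above the ledge); z axis up. Body 68 mm diameter, lid 71 mm diameter with flat top 53 mm above the ledge, and on the lid a plain upright round knob 20 mm diameter from 53 to 87 mm above the ledge. It starts standing within a thin dark ring inlaid flush in the ledge, right in front of the rod's handle and in its way.
- cup: The same coin cup; origin at the centre of its underside, z axis up.
- ring_free_c (a point): Centre of the free ring: a thin dark ring (76 mm inside, 86 mm outside diameter) inlaid flush in the white ledge, nothing standing on it; 130-200 mm to the left or right of the ring the cup starts on. No height, things slide freely over it.
- handle (a point): Middle of the rod's upright handle: a steel post 16 mm diameter, 75 mm tall, from 35 to 110 mm above the ledge (this point at 72.5 mm). The 10 mm rod joins it 60 mm above the ledge. This point's x axis runs along the rod into the sleeve; the handle is pulled the other way, along -x, roughly towards the robot.
- rod (a joint): How far the rod is drawn out of its sleeve (m): 0 fully home, stop at 0.125. An inner spring draws it home: about 2.2 N at 0, rising by 55 N per m (about 8 N at 0.1). Let go, it runs back.
- stand: Fixed grey stand (base plate 170 x 70 x 12 mm) that carries the aluminium sleeve, 28 mm diameter at its mouth, axis 60 mm above the ledge; its origin lies on the ledge under the sleeve, 50 mm behind the mouth; x axis along the sleeve, away from the pull. The handle stands 85 mm before the origin when the rod is home.
- mark: Length mark: straight thin dark strip inlaid flush in the ledge, 8 mm wide, 160 mm long, lying square across under the rod's path, 60 to 100 mm before the handle's home place and at first partly beneath the cup. Origin at the strip's middle; x axis along the rod as the handle's.
- loop0: Stiff amber resin bead loop, 61 mm across, 13 mm high, lying on the turntable (white round platter 206 mm diameter, top 18 mm above the ledge). Bystander; origin at its underside.
- loop1: A second such bead loop on the turntable. Bystander; origin at its underside.
- loop2: A third such bead loop on the turntable. Bystander; origin at its underside.
- nazar: Blue glass nazar bead, 32 mm disc, 8 mm thick, on the turntable. Bystander; origin at its underside.
- bell_button: Chrome spare doorbell button, 36 mm disc, 10 mm high, on the turntable. Bystander; origin at its underside.
- dish: Empty white ceramic dish, 90 mm diameter, 28 mm high, on the ledge to the other side of the cup from the free ring. Bystander; origin at its underside.
- tin: Flat round metal tin, 70 mm diameter, 23 mm high, on the ledge beside the stand. Bystander; origin at its underside.
Things that resemble listed ones, but are neither listed nor needed, are in the scene too. Several things look just like the cup: the one meant starts nearest to the robot's base.

How it is judged:
By the outcome, as a careful person would: the job done as asked, in the order asked, and still so for the second after the job is handed in, while the arm keeps its last pose, push and grip.
It also fails if it takes over 45 s, if anything falls off the work surface, if the arm or the gripper's body presses on something with over 40 N, if the wrist force passes 120 N, or if a joint passes its speed limit or range.

## Working session

There is one attempt and no reset: what is moved stays moved. The work goes in short steps, each a Python script; the robot and the scene stay as the last script left them, time stands still between calls to the robot, and variables do not carry over. Pictures are saved under pics/ and viewed, at most 10 in all, crops included, and the job is handed in when it is done.

```bash
mkdir -p pics; cat > h.py <<'E'
import numpy as np, cv2
from workcell import r, open_gripper, close_gripper, kinematics, cams, close_job, monitor
def cap(n):
    d=cams.read_camera(n); np.savez(f'pics/{n}.npz',**d); return d
def K(d):
    f=240/np.tan(np.radians(d['fovy'])/2); return np.array([[f,0,d['cx']],[0,f,d['cy']],[0,0,1.]])
def rays(d,uv):
    p=cv2.undistortPoints(np.array(uv,float).reshape(-1,1,2),K(d),np.array(d['dist'],float)).reshape(-1,2)
    return np.c_[p,np.ones(len(p))]
def Rt(d): return cv2.Rodrigues(np.array(d['rvec'],float))[0],np.array(d['tvec'],float).ravel()
def onplane(d,uv,z):
    R,t=Rt(d); c=-R.T@t; v=rays(d,uv)@R; s=(z-c[2])/v[:,2]; return c+v*s[:,None]
def cloud(d):
    R,t=Rt(d); h,w=d['range_z'].shape; u=np.stack(np.meshgrid(np.arange(w),np.arange(h)),-1).reshape(-1,2)
    P=rays(d,u)*d['range_z'].reshape(-1,1).astype(float); return ((P-t)@R).reshape(h,w,3)
E
python3 - <<'E'
from h import *
for n in('top','side'):
    d=cap(n); cv2.imwrite(f'pics/{n}0.png',d['frame'][...,::-1])
    R,t=Rt(d); print(n,d['fovy'],-R.T@t,R[2])
print(monitor.get_clock(),monitor.get_tcp_rot())
E
```

```text
top 47.131547456779344 [0.40831652 0.09107546 1.20875863] [ 0.17022275 -0.00433533 -0.98539607]
side 51.739509329293206 [0.30128012 0.94933803 0.75118579] [ 0.24898706 -0.75685731 -0.60429501]
0.1 [-1.79936645e+02 -1.51086042e-02  2.25058851e+01]
```

View pics/top0.png

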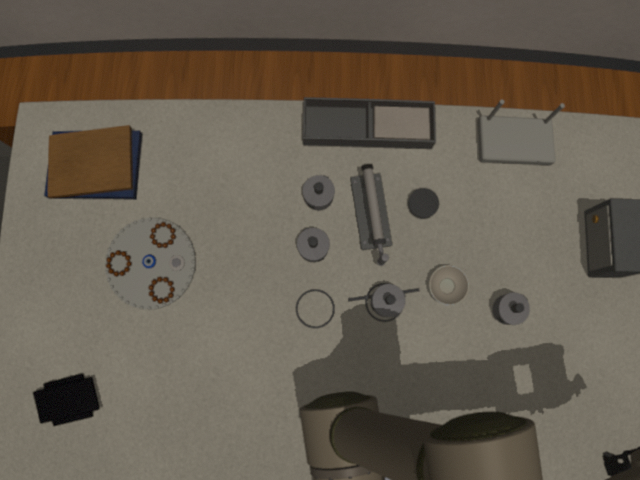

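View pics/side0.png

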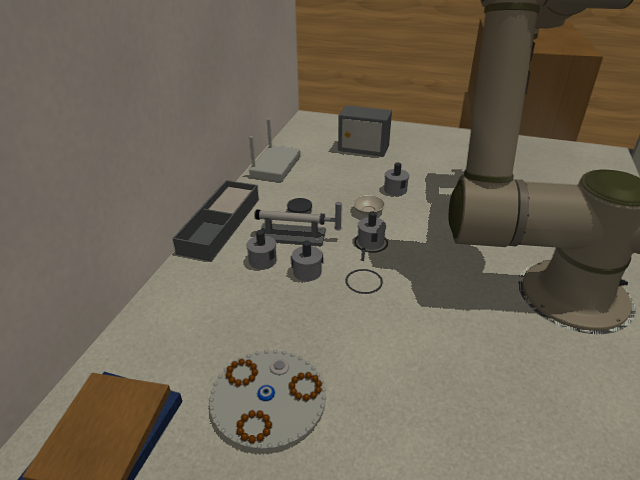

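The top view shows the cup near (386,300), the free ring (315,308), the handle top (380,257), the dish (447,285) and the mark's ends near (348,299) and (419,290). The side view agrees, and the free ring is clear.

```bash
python3 - <<'E'
from h import *
d=dict(np.load('pics/top.npz')); d={k:(v.item() if v.ndim==0 else v) for k,v in d.items()}
P=cloud(d); g=d['frame'].mean(-1)
def win(u0,u1,v0,v1): 
    m=np.zeros(g.shape,bool); m[v0:v1,u0:u1]=1; return m
print('ledge z',np.median(P[win(300,330,330,345)][:,2]), np.median(P[win(305,325,300,315)][:,2]))
bg=np.median(g[win(290,340,285,330)])
m=win(290,341,284,333)&(g<bg-30); v,u=np.nonzero(m)
W=onplane(d,np.c_[u,v],0)[:,:2]
A=np.c_[2*W,np.ones(len(W))]; s=np.linalg.lstsq(A,(W**2).sum(1),rcond=None)[0]; print('ring',s[:2],np.sqrt(s[2]+s[:2]@s[:2]),len(W))
for n,w in(('L',win(344,364,290,305)),('R',win(406,422,284,298))):
    m=w&(g<bg-30); v,u=np.nonzero(m); Q=onplane(d,np.c_[u,v],0); print(n,Q.mean(0),Q.min(0),Q.max(0),len(Q))
c=win(360,412,275,325)
for a,b in((.046,.06),(.078,.095)):
    Q=P[c&(P[...,2]>a)&(P[...,2]<b)]; print('cup',len(Q),Q.mean(0),Q.min(0),Q.max(0))
h=win(365,395,240,272); Q=P[h&(P[...,2]>.09)]; print('handle',len(Q),Q.mean(0),Q.min(0),Q.max(0))
s=win(355,392,160,240); Q=P[s&(P[...,2]>.06)&(P[...,2]<.08)]; mu=Q.mean(0); print('sleeve',mu,np.linalg.svd(Q-mu)[2][0] if len(Q)<5000 else 0)
Q=P[win(420,475,260,310)];Q=Q[Q[:,2]>.012];print('dish',Q.min(0),Q.max(0))
# side handle: check
E
```

```text
ledge z -0.0006470925253307623 -0.0009999458329220095
ring [0.46264601 0.09278573] 0.040551099574881705 245
L [0.48571391 0.00223801 0.        ] [ 0.47389049 -0.0127015   0.        ] [0.49154166 0.02045495 0.        ] 58
R [ 0.50630195 -0.12079403  0.        ] [ 0.49991784 -0.13457299  0.        ] [ 0.51145471 -0.10772282  0.        ] 46
cup 812 [ 0.48015287 -0.06147917  0.05220144] [ 0.4448272  -0.09768833  0.04610876] [ 0.51463863 -0.02558227  0.05926648]
cup 75 [ 0.48034908 -0.06204488  0.08578232] [ 0.47072875 -0.07108759  0.07846727] [ 0.48902621 -0.05252307  0.09123915]
handle 60 [ 0.5552347  -0.03918549  0.16224044] [ 0.40831652 -0.05342629  0.09285676] [0.57028664 0.09107546 1.20875863]
sleeve [ 0.68833012 -0.02565455  0.06817309] [-0.98683524 -0.16172402 -0.00124205]
dish [ 0.40831652 -0.24115434  0.01200535] [0.56096956 0.09107546 1.20875863]
```

```bash
python3 - <<'E'
from h import *
o=[180,0,0]; c=[0.4803,-0.0618]
r.move_to([*c,0.18],o)
d=cap('wrist'); cv2.imwrite('pics/w1.png',d['frame'][...,::-1])
print(r.move_linear([*c,0.067],speed=0.08,f_stop=6))
close_gripper(25); print(monitor.get_clock(),monitor.get_width(),monitor.get_finger_force(),monitor.get_contact_force(),monitor.get_tool_pos())
d=cap('top'); cv2.imwrite('pics/t1.png',d['frame'][200:360,260:480][...,::-1].repeat(3,0).repeat(3,1))
E
```

```text
False
4.175 0.22034975529033465 25.474977493286133 [-0.77502828  1.21330761  2.10282546] [ 0.48032343 -0.06169926  0.0670768 ]
```

View pics/w1.png

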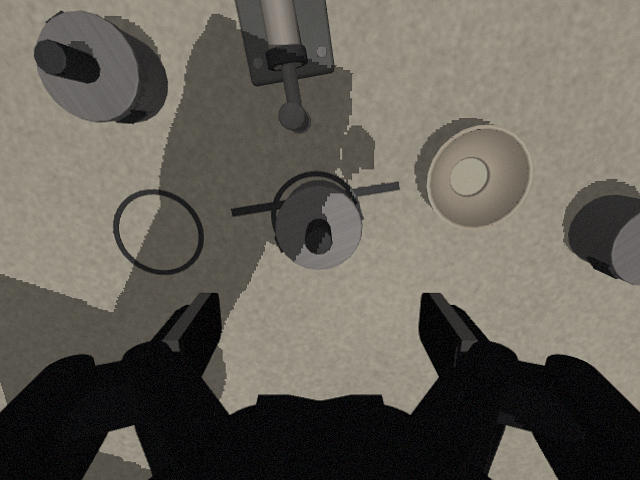

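The wrist view shows the free ring at about (158,232), the mark's ends at (235,212) and (398,186), and the handle top at (293,115). I'll refine the ring, mark and handle from it.

```bash
python3 - <<'E'
from h import *
d=dict(np.load('pics/wrist.npz')); d={k:(v.item() if v.ndim==0 else v) for k,v in d.items()}
g=d['frame'].mean(-1); P=cloud(d)
m=np.zeros(g.shape,bool); m[184:280,106:210]=1; m&=g<45; v,u=np.nonzero(m)
W=onplane(d,np.c_[u,v],0)[:,:2]
for _ in range(4):
    s=np.linalg.lstsq(np.c_[2*W,np.ones(len(W))],(W**2).sum(1),rcond=None)[0]; R=np.sqrt(s[2]+s[:2]@s[:2])
    W=W[abs(np.hypot(*(W-s[:2]).T)-R)<.006]
print('ring',s[:2],R,len(W))
for n,(a,b,e,f) in (('L',(200,218,230,268)),('R',(180,198,366,402))):
    m=np.zeros(g.shape,bool); m[a:b,e:f]=1; m&=g<(45 if n=='L' else 60); v,u=np.nonzero(m)
    Q=onplane(d,np.c_[u,v],0)[:,:2]; print(n,len(Q),np.median(Q,0),Q.min(0),Q.max(0))
Q=P[95:135,270:315].reshape(-1,3); Q=Q[(Q[:,2]>.105)&(Q[:,2]<.115)]; print('handle',len(Q),Q.mean(0),(Q.min(0)+Q.max(0))/2,np.ptp(Q,axis=0))
Q=P[170:275,265:370].reshape(-1,3); 
for a,b in((.048,.058),(.083,.092)):
    q=Q[(Q[:,2]>a)&(Q[:,2]<b)]; print('cup',len(q),(q.min(0)+q.max(0))/2,np.ptp(q,axis=0))
t=dict(np.load('pics/top.npz'))
E
```

```text
ring [0.46277266 0.09401635] 0.0403826007544247 816
L 283 [0.48667183 0.00529048] [ 0.48084656 -0.01189073] [0.49244911 0.02261591]
R 118 [ 0.50699028 -0.12182308] [ 0.50091822 -0.13578509] [ 0.51207331 -0.10496359]
handle 609 [ 0.56437936 -0.04557377  0.10917251] [ 0.56441585 -0.04544855  0.10836931] [0.0153325  0.01564061 0.00672334]
cup 5044 [ 0.48086511 -0.06047044  0.05296875] [0.0698945  0.07258782 0.00990675]
cup 575 [ 0.48110995 -0.06044664  0.08579154] [0.0190707  0.01859516 0.00538103]
```

```bash
python3 - <<'E'
from h import *
p=monitor.get_tool_pos()
print(r.move_linear([p[0]-.0180,p[1]+.1547,p[2]],speed=0.06)); r.dwell(.2)
print(monitor.get_clock(),monitor.get_width(),monitor.get_contact_force(),monitor.get_tool_pos())
for n in('top','side'): d=cap(n); cv2.imwrite(f'pics/{n}2.png',d['frame'][...,::-1])
a=cv2.imread('pics/top2.png')[220:360,250:450]; b=cv2.imread('pics/side2.png')[200:340,280:480]
cv2.imwrite('pics/c2.png',np.vstack([cv2.resize(x,None,fx=2.1*1,fy=2.1) for x in(a,b)]))
E
```

```text
False
7.175 0.22220114913696207 [ 0.84701003 -4.85640032  4.95974187] [0.46230021 0.09299625 0.06710223]
```

View pics/c2.png

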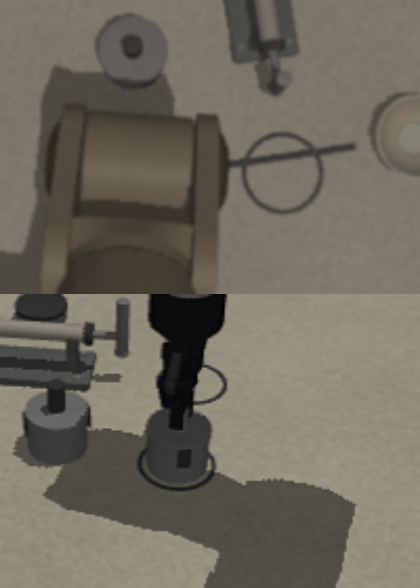

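The side crop shows the cup standing inside the free ring. I'll release it, rise and verify.

```bash
python3 - <<'E'
from h import *
open_gripper(); p=monitor.get_tool_pos(); r.move_linear([p[0],p[1],0.2],speed=0.12)
r.move_to([0.44,0.0,0.24],[180,0,9.4]); r.dwell(.2)
d=cap('wrist'); cv2.imwrite('pics/w3.png',d['frame'][...,::-1]); print(monitor.get_clock())
E
```

```text
9.9333
```

View pics/w3.png

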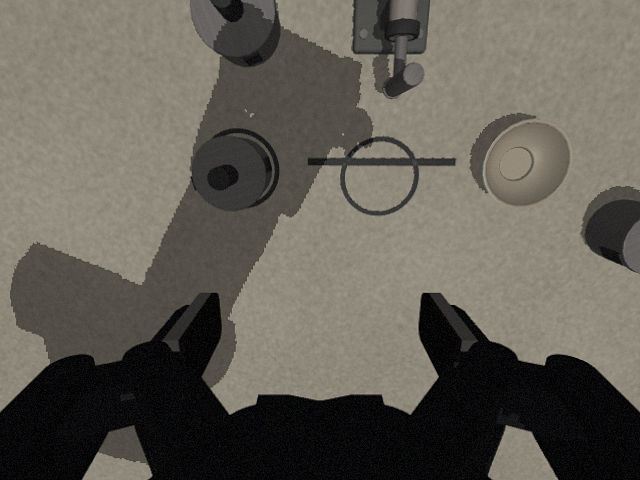

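The cup now stands in the left ring at about (232,170). The mark is fully visible from (308,161) to (455,161), and the handle top is at (413,75). Next I'll measure the placement, mark and handle.

```bash
python3 - <<'E'
from h import *
d=dict(np.load('pics/wrist.npz')); d={k:(v.item() if v.ndim==0 else v) for k,v in d.items()}
g=d['frame'].mean(-1); P=cloud(d)
Q=P[125:215,185:282].reshape(-1,3)
for a,b in((.048,.058),(.083,.092)):
    q=Q[(Q[:,2]>a)&(Q[:,2]<b)]; print('cup',len(q),(q.min(0)+q.max(0))/2,np.ptp(q,axis=0))
L=[]
for a,b in((308,338),(423,456)):
    m=np.zeros(g.shape,bool); m[150:172,a:b]=1; bgv=np.median(g[150:172,a:b]); m&=g<bgv-25
    v,u=np.nonzero(m); L.append(onplane(d,np.c_[u,v],0)[:,:2])
Q=np.vstack(L); mu=Q.mean(0); ax=np.linalg.svd(Q-mu)[2][0]; ax*=np.sign(ax[1]); x=np.array([ax[1],-ax[0]])
t=(Q-mu)@ax; mid=mu+ax*(t.min()+t.max())/2
print('mark mid',mid,'x',x,np.degrees(np.arctan2(x[1],x[0])),'len',np.ptp(t),'wid',np.ptp((Q-mu)@x))
Q=P[55:100,375:430].reshape(-1,3); Q=Q[(Q[:,2]>.105)&(Q[:,2]<.115)]; h=((Q.min(0)+Q.max(0))/2)[:2]
print('handle',len(Q),h,Q.mean(0),np.ptp(Q,axis=0),'pull',(h-mid)@x,'lat',(h-mid)@ax)
E
```

```text
cup 3907 [0.46307736 0.09302659 0.05296515] [0.07091919 0.07249629 0.00992236]
cup 427 [0.46350446 0.09277302 0.08575006] [0.01903881 0.01912635 0.00529378]
mark mid [ 0.49662346 -0.05683536] x [0.98715993 0.15973501] 9.191515488130376 len 0.15956073521812447 wid 0.00853161002571927
handle 437 [ 0.5637521  -0.04531384] [ 0.56357923 -0.04481574  0.10921968] [0.01516055 0.01603876 0.00635268] pull 0.06810708936455986 lat 0.0006507943526573708
```

```bash
python3 - <<'E'
from h import *
o=[180,0,9.2]; h=np.array([.5640,-.0454]); x=np.array([.98716,.15974])
r.move_to([*h,0.19],o)
print(r.move_linear([*h,0.074],speed=0.08,f_stop=6))
close_gripper(60); p=np.array(monitor.get_tool_pos()); print(monitor.get_clock(),monitor.get_width(),monitor.get_contact_force(),p)
r.move_linear([*(p[:2]-x*.0684),p[2]],speed=0.04); r.dwell(.3)
q=np.array(monitor.get_tool_pos()); print(monitor.get_clock(),monitor.get_width(),monitor.get_finger_force(),monitor.get_contact_force(),q,(p-q)[:2]@x)
for n in('top','side','wrist'): d=cap(n); cv2.imwrite(f'pics/{n}4.png',d['frame'][...,::-1])
b=cv2.imread('pics/side4.png')[180:320,260:440]; w=cv2.imread('pics/wrist4.png')[0:480]
cv2.imwrite('pics/c4.png',np.hstack([cv2.resize(b,(411,320)),cv2.resize(w,(384,320))]))
E
```

```text
False
12.8 0.17035482878891697 [-0.47263882 -5.14171612  0.75456887] [ 0.56416796 -0.04614821  0.07424214]
14.9583 0.16889644429023404 58.45334708690643 [ 6.29785236 -0.58077801 -4.06219155] [ 0.4975621  -0.05709268  0.0742874 ] 0.06749891724721153
```

View pics/c4.png

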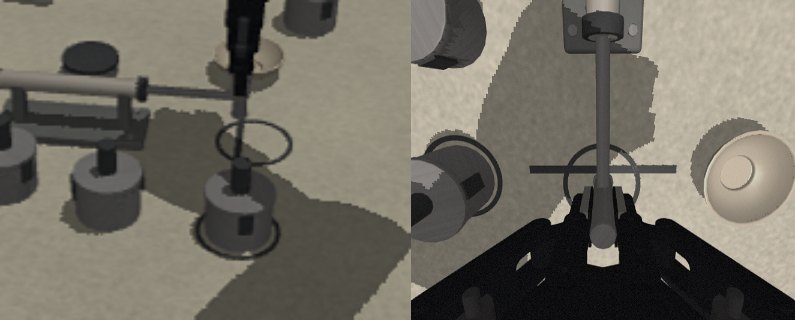

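The side crop shows the handle above the mark. In the wrist view the handle top is visible between the pads (full-frame about (318,352)), with the mark at row 255. I'll measure the residual.

```bash
python3 - <<'E'
from h import *
d=dict(np.load('pics/wrist.npz')); d={k:(v.item() if v.ndim==0 else v) for k,v in d.items()}
g=d['frame'].mean(-1); P=cloud(d); L=[]
for a,b in((199,245),(390,442)):
    m=np.zeros(g.shape,bool); m[243:268,a:b]=1; m&=g<np.median(g[243:268,a:b])-25
    v,u=np.nonzero(m); L.append(onplane(d,np.c_[u,v],0)[:,:2])
Q=np.vstack(L); mu=Q.mean(0); ax=np.linalg.svd(Q-mu)[2][0]; ax*=np.sign(ax[1]); x=np.array([ax[1],-ax[0]])
t=(Q-mu)@ax; mid=mu+ax*(t.min()+t.max())/2; print('mid',mid,x,np.ptp(t),np.ptp((Q-mu)@x))
Q=P[320:380,295:345].reshape(-1,3); Q=Q[(Q[:,2]>.106)&(Q[:,2]<.114)]; s=(Q[:,:2]-mid)@x; l=(Q[:,:2]-mid)@ax
print('handle',len(Q),s.min(),s.max(),np.ptp(s),(s.min()+s.max())/2,np.median(s),(l.min()+l.max())/2,np.ptp(l))
d=dict(np.load('pics/side.npz')); d={k:(v.item() if v.ndim==0 else v) for k,v in d.items()}
P=cloud(d)[180:320,260:440].reshape(-1,3); s=(P[:,:2]-mid)@x; l=(P[:,:2]-mid)@ax
k=(abs(s)<.03)&(abs(l)<.02)&(P[:,2]>.037)&(P[:,2]<.052); print('side low post',k.sum(),s[k].min() if k.any() else 0,s[k].max() if k.any() else 0)
c=(abs(P[:,0]-.463)<.05)&(abs(P[:,1]-.093)<.05)&(P[:,2]>.083)&(P[:,2]<.09); print('cup knob',P[c].mean(0))
E
```

```text
mid [ 0.49635921 -0.05673421] [0.98677297 0.1621083 ] 0.1591806903047442 0.00837320308124997
handle 1525 -0.006288598229879629 0.010214695958727411 0.01650329418860704 0.001963048864423891 0.002937449861989416 0.00040302075938862623 0.01576712893581636
side low post 34 -0.005469235666815382 0.010103770610105534
cup knob [0.46344877 0.09415108 0.08589725]
```

```bash
python3 - <<'E'
from h import *
x=np.array([.98696,.1609]); c=np.array([.56416796,-.04614821])
r.move_linear([*(c-x*.0702),.0742],speed=0.02); r.dwell(.5)
q=np.array(monitor.get_tool_pos()); print((c-q[:2])@x,monitor.get_contact_force(),monitor.get_clock(),np.abs(monitor.get_dq()).max())
d=cap('wrist'); P=cloud(d); mid=np.array([.49636,-.05673])
Q=P[320:380,295:345].reshape(-1,3); Q=Q[(Q[:,2]>.106)&(Q[:,2]<.114)]; s=(Q[:,:2]-mid)@x; print('wrist',(s.min()+s.max())/2)
d=cap('side'); P=cloud(d)[180:320,260:440].reshape(-1,3); s=(P[:,:2]-mid)@x; l=(P[:,:2]-mid)@[-x[1],x[0]]
k=(abs(s)<.03)&(abs(l)<.02)&(P[:,2]>.037)&(P[:,2]<.052); print('side',s[k].min(),s[k].max())
E
```

```text
0.06926689466322282 [ 5.47093902 -0.09492821 -3.52499302] 15.8583 0.11803320882357843
wrist 5.662311578964003e-05
side -0.007881450223648069 0.00806585099181572
```

Both cameras show the handle centred over the mark, and the arm is at rest and still gripping.

```bash
python3 -c "
from workcell import *
print(close_job())"
```

```text
the job is handed in; nothing more can be done
None
```

The job is handed in: the cup stands in the free ring, about 1 mm off centre, and the arm is still gripping the handle at rest over the length mark, within about 0.1 mm on both cameras, at about 16 s on the robot's clock.

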